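# Gauge a flooring specimen on an abrasion tester with the flip stop

### The job

Set up the flooring specimen on the bed of the abrasion tester: flip the stop on the fence fully down, then bring the specimen square against the fence and gently home against the stop, and keep a light push (about 6 N) on it there for a second so that it is surely gauged. Then let go and flip the stop fully back up out of the way, leaving the specimen exactly at its gauged place. Do not shove the stop along its rail, press the specimen only lightly against fence and stop, and leave the other things on the bench alone.

Things in the scene. Friction and masses are not known exactly. Their poses are not given: they have to be found in the camera images.
- tester: White abrasion tester, 300 x 520 mm, fixed. Origin under its centre on the bench: x away from the robot, y left along the fence, z up. Dark flat bed at z 100 mm (x -140..140, y -240..240). Aluminium fence on it, 24 mm high, 420 long, front face at x = 0, 20 thick. Behind, x 90..150: guide rods to 34 mm above the bed; abrading arm at y -165, tipped back, to 150 mm above the bed.
- flip_stop: Carrier of the flip stop: steel saddle 44 mm wide, clamped on the fence, to 56 mm above the bed and 48 mm behind the fence's face. Axes as the tester's. Origin: x on the fence's front face, y in the nominal plane of the gauge pad's face (see flip_leaf), z on the bed. It creeps along the fence if pushed with more than about 20 N, which spoils the setting.
- flip_leaf (a joint): Leaf angle, rad. 0 = fully down: blade before the fence, x -34..-6, y 10..22, z 3..55 mm of the flip_stop frame; at its foot (z 3..15) a gauge pad faces right (-y), its face at y = 0 give or take 6 mm, as its fine screw is set (not measured: feel it). It grows as the leaf swings forward, up and back to 2.6. Hard stops at both ends; 0.035 N m friction, stays where left.
- flip_knob (a point): Centre of the black ball knob, 20 mm across, on a 7 mm stem at the end of the 12 mm thick leaf, to flip it by. It can be pinched (about 15 N) from above and turns between the fingers as the leaf swings (it may slip; a fresh grip half way helps). Radius about the hinge 60.7 mm, 0.30 rad above the leaf's arm: leaf down, x -48, y 16, z 66 mm of the flip_stop frame.
- specimen: Loose laminate flooring piece, wood-look face, on the bed before the fence, right of the stop: 60 (x) x 120 (y) x 12 mm, 70 to 140 g. Origin: centre of its underside. Its +x long edge goes against the fence, its +y (left) end against the gauge pad. Slides with under 1.5 N. At fence and stop the contact is hard; over 10 N on the pad is too much.
- corner_lead (a point): Lower corner of the specimen at its +x edge and +y end. In the flip_stop frame it must come to x = 0 and, where the gauge pad stops it, y = 0 give or take 6 mm.
- corner_trail (a point): Lower corner of the specimen at its +x edge and -y end. In the flip_stop frame it must come to x = 0.
- tape_roll: Bystander: yellow roll of tape lying on the bench, 96 mm across, 24 mm high; origin under its centre.
- wash_bottle: Bystander: white plastic bottle, 60 mm across, 150 mm high; origin under its centre.
- load_weight: Bystander: brass load weight with a knob, 50 mm across, 55 mm high; origin under its centre.
- spare_specimen: Bystander: another piece of flooring, the same size, lying on the bench (not on the bed); origin at the centre of its underside.
- flip_hinge (a point): Point on the hinge axis of the leaf, which is parallel to y, at mid width of the leaf: x 10, y 16, z 48 mm of the flip_stop frame.
Mind the look-alikes: they are no part of the job. What is shaped like the specimen but green or pink is not meant.

How it is judged:
By the outcome, as a careful person would: the job done as asked, in the order asked, and still so for the second after the job is handed in, with the robot touching nothing.
It also fails if it takes over 72 s, if anything falls off the work surface, if the arm or the gripper's body presses on something with over 40 N, if the wrist force passes 120 N, or if a joint passes its speed limit or range.

### The arm

A 6-joint arm with a two-finger parallel gripper is mounted at the origin on the work surface. World frame = base frame: x ahead of the robot, y to its left, z up, the work surface at z = 0. Lengths are in m, angles in rad, forces in N, time in s.
With the tool pointing down it reaches from about 0.35 to 0.85 m from the base axis. Payload 8.1 kg.
Tool frame: the origin (TCP) lies on the mounting face of the last link; the fingertips stand 186 mm ahead of it and the grasp point (between the pads) lies 167 mm ahead of it; z points along the fingers, y is the line along which they close (so a half turn about z gives the same grasp; the last joint's range is limited). The gripper opens to 93 mm and grips with 3 to 60 N. Pads are 15 mm wide; open, the fingers measure 128 mm over their backs; the gripper's body (75 mm by 188 mm) begins 65 mm behind the grasp point.
Start: joints at [-1.226, 0.13, 1.488, -0, 1.523, -0.085], TCP at [0.25, -0.545, 0.405] pointing down, gripper open.
Joint ranges: [-2.96, 2.96], [-0.89, 2.26], [0.02, 2.5], [-1.34, 4.48], [0, 2.73], [-2.66, 2.66]. Speed limits (rad/s): [2.39, 2.39, 2.79, 3.14, 3.14, 3.14].

### API

Orientations are given as a rotation vector (axis times angle).
In Python, from plant import read_state, read_camera, camera_params, close_job gives the robot as it stands. The module is installed in compiled form; this text tells all that it offers.
- The arm moves only by the tool servo_tool, never from a script. Its argument "increments" is a list of rows, each an object with "slide": the shift along the tool's x, y, z in mm, a list of three; "dr": the turn, a rotation vector about the tool's x, y, z in rad, a list of three; "jaw": the closure, from 0 (fully open) to 1 (shut). In form: [{"slide": [x, y, z], "dr": [ax, ay, az], "jaw": jaw}, ...]. A call has 1 to 20 rows; each row is the pose to reach, as a shift and turn from the pose commanded when the call began, along the tool's axes at that moment; what a row does not reach only later rows make up. A row lasts 1/10 s, in which the tool goes at most 50 mm and 8.59 degrees, less where a joint would pass 70% of its speed; a pose out of reach is approached as far as the arm can. A call with a gripper value outside its range is refused whole. The fingers move at their own pace and stop on an object; "force" is the grip in N (left out, the last holds). Time passes only in rows, so rows that repeat a pose let the fingers close. It gives the time, the measured TCP pose, the force, the opening and the grip force at its end, in the units of the state.
- read_state(): the state, without advancing time (a new reading comes with each control period).
- read_camera(name): name is "scene" or "top" or "wrist"; returns (picture, depth): 420x560x3 uint8, red, green, blue; 420x560 float32, m along the optical axis (not along the pixel's ray), 0 where there is no reading.
- camera_params(name): a dict with "fx", "fy", "cx", "cy" (pixels), "rvec" (rotation vector, rad) and "tvec" (3), from world to camera coordinates, as OpenCV has them. Camera axes: x right, y down, z forward; pixel columns grow to the right and rows downward; lengths in m; the calibration is good to about 2 mm. A picture is of the moment at which its call begins: read the wrist's pose just before it. camera_params takes no time and is no camera call; for the wrist camera it gives the pose at the moment of the call.
- close_job(): hands the job in; it is judged then, once.
The state is a dict: "t": time; "q": joint angles; "dq": joint speeds; "joint_torque": joint torques, N m; "tool_pos": TCP position; "orientation": TCP orientation; "force": force on the tool from outside, world axes, zero at the start; "wrist_torque": the same for the moment, N m; "opening": finger opening in m; "gripper_force": force on a finger pad.
Only numpy, scipy, OpenCV 4.12 (cv2) and the standard library are available. Lean on these libraries where they do the work, as an engineer would, in place of code of your own. Each camera call takes 0.05 s, during which the arm holds its last target. There are 200 camera calls.

## Working session

There is one attempt and no reset: what is moved stays moved. The work goes in short steps, Python scripts to look and compute and a tool call to move; the robot and the scene stay as the last step left them, time stands still between calls to the robot, and variables do not carry over. Pictures are saved under pics/ and viewed, at most 12 in all, crops included, and the job is handed in when it is done.

Besides the shell and the picture viewer there is one more tool, called after "Call:" as name(argument=value, ...) on one line, values as JSON. servo_tool: Moves the arm, as the interface text tells. Its arguments: {"type":"object","properties":{"increments":{"type":"array"},"force":{"type":"number"}},"required":["increments"]}

```bash
mkdir -p pics; cat > h.py <<'E'
import numpy as np, cv2
from plant import *
def cam(n):
    p=camera_params(n); R=cv2.Rodrigues(np.array(p['rvec'],float))[0]; return p,R,np.array(p['tvec'],float).ravel()
def shot(n,tag):
    c=cam(n); im,d=read_camera(n); cv2.imwrite(f'pics/{tag}.png',im[:,:,::-1]); np.savez(f'{tag}.npz',im=im,d=d,R=c[1],t=c[2],k=[c[0][x] for x in('fx','fy','cx','cy')]); return im,d
def cloud(tag):
    z=np.load(tag+'.npz'); d=z['d']; fx,fy,cx,cy=z['k']; v,u=np.mgrid[:d.shape[0],:d.shape[1]]
    P=np.stack([(u-cx)/fx*d,(v-cy)/fy*d,d],-1); W=(P-z['t'])@z['R']; W[d==0]=np.nan; return z['im'],W
def st():
    s=read_state(); print({k:np.round(s[k],4).tolist() for k in('t','q','tool_pos','orientation','force','wrist_torque','opening','gripper_force')}); return s
E
python3 - <<'E'
from h import *
st()
a,_=shot('scene','s0'); b,_=shot('top','t0')
for n in('scene','top','wrist'):
    p,R,t=cam(n); print(n,p['fx'],p['cx'],p['cy'],(-R.T@t).round(3),R[2].round(3))
E
```

```text
{'t': 0.0, 'q': [-1.2264, 0.1312, 1.4893, -0.0, 1.523, -0.0854], 'tool_pos': [0.25, -0.5452, 0.4037], 'orientation': [-3.0675, -0.6696, 0.0004], 'force': [0.5641, -0.2451, 0.173], 'wrist_torque': [-0.0012, 0.006, 0.017], 'opening': 0.093, 'gripper_force': 0.0}
scene 407.37240489499237 275.34630398276107 213.48042067085296 [0.904 0.692 0.88 ] [-0.314 -0.62  -0.719]
top 472.2902132111613 274.4225579751618 204.7802521665024 [0.332 0.061 1.35 ] [ 0.18  -0.007 -0.984]
wrist 304.92815498283466 273.25758413008896 212.3445813722781 [ 0.31  -0.518  0.385] [-0.217 -0.098 -0.971]
```

View pics/t0.png

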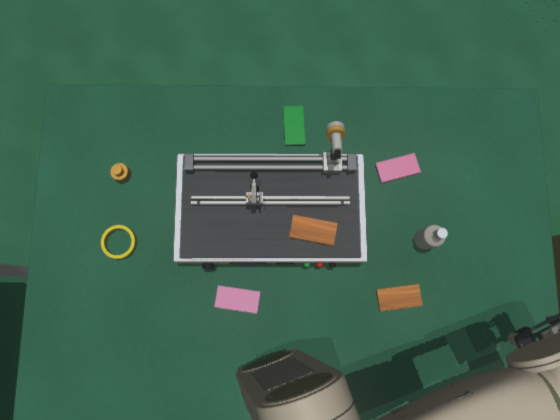

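View pics/s0.png

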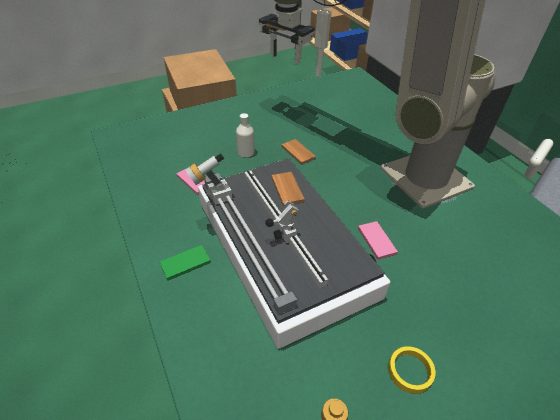

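Top view (up = +x, left = +y): the candidates are the wood piece on the bed (313,230), the wood piece on the bench (400,298, spare), the pinks (237,299) and (398,167), and the green (294,125). I choose (313,230). The flip stop is at (254,195), leaf tipped back, with its knob at about (254,175).

```bash
python3 - <<'E'
from h import *
im,W=cloud('t0')
cv2.imwrite('pics/c0.png',cv2.resize(im[145:275,165:375,::-1],None,fx=3.8,fy=3.8,interpolation=cv2.INTER_CUBIC))
hsv=cv2.cvtColor(im,cv2.COLOR_RGB2HSV)
m=((hsv[...,0]<18)&(hsv[...,1]>110)&(hsv[...,2]>70)).astype(np.uint8)
n,l,s,c=cv2.connectedComponentsWithStats(m)
for i in range(1,n):
    if s[i,4]>150:
        P=W[l==i]; P=P[~np.isnan(P[:,0])]; z=np.median(P[:,2]); r=cv2.minAreaRect((P[abs(P[:,2]-z)<.006][:,:2]*1000).astype(np.float32)); print(c[i].round(),s[i,4],z.round(4),r, cv2.boxPoints(r).round(1).tolist())
# tester white rim/bed
P=W.reshape(-1,3); ok=(P[:,2]>.092)&(P[:,2]<.108)&(P[:,0]>.25)&(P[:,0]<.75)&(abs(P[:,1])<.4)
r=cv2.minAreaRect((P[ok][:,:2]*1000).astype(np.float32)); print('bed',np.median(P[ok][:,2]),r)
for (u,v) in [(192,197),(349,197),(192,201),(349,201),(254,175),(254,183),(254,190),(254,198),(258,200),(249,195),(313,230),(270,230)]: print(u,v,W[v,u].round(4))
E
```

```text
[313. 230.] 1038 0.1112 ((494.2497863769531, -50.01049041748047), (120.14418029785156, 60.211692810058594), 79.17288970947266) [[453.3999938964844, -103.4000015258789], [512.5, -114.69999694824219], [535.0999755859375, 3.299999952316284], [476.0, 14.600000381469727]]
[399. 297.] 933 0.0114 ((319.4891052246094, -298.4701232910156), (59.222877502441406, 120.28569793701172), 7.615170955657959) [[282.20001220703125, -242.8000030517578], [298.1000061035156, -362.0], [356.79998779296875, -354.20001220703125], [340.8999938964844, -234.89999389648438]]
bed 0.0991534059062892 ((562.96630859375, -47.119354248046875), (280.8403625488281, 703.174560546875), 0.5776238441467285)
192 197 [0.5768 0.271  0.1204]
349 197 [ 0.5802 -0.1453  0.123 ]
192 201 [0.5658 0.2704 0.1217]
349 201 [ 0.5689 -0.1447  0.1255]
254 175 [0.6215 0.1051 0.1883]
254 183 [0.6026 0.1051 0.1801]
254 190 [0.5802 0.1041 0.2   ]
254 198 [0.5594 0.1036 0.2025]
258 200 [0.5631 0.0949 0.1579]
249 195 [0.5668 0.1161 0.2029]
313 230 [ 0.4926 -0.0501  0.1122]
270 230 [0.4932 0.0635 0.0999]
```

View pics/c0.png

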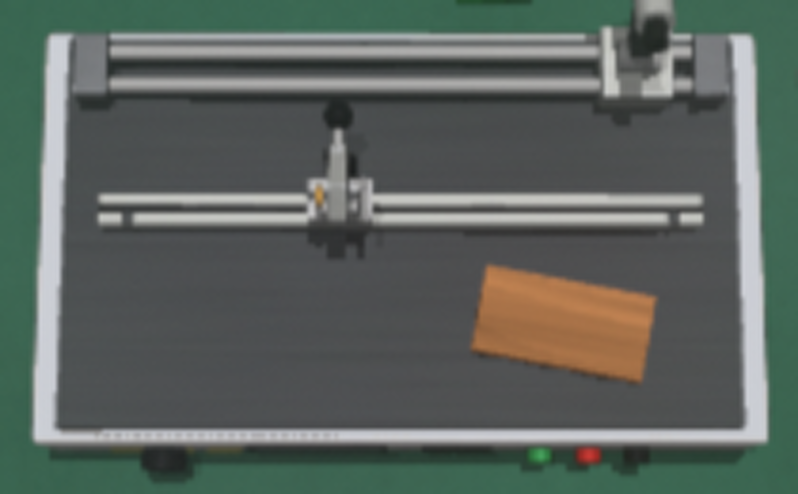

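The crop confirms it: the wood piece on the dark bed, measuring 120 x 60 with its top at z 0.112, and its left end about 14 mm right of the pad. The stop's leaf is tipped back. Next I move above the bed for a close wrist look.

```bash
cat >> h.py <<'E'
from scipy.spatial.transform import Rotation as Ro
def go(x,y,z,yaw,s=None):
    "slide/dr to put TCP (tool down, tool x at world yaw) at xyz (m)"
    s=s or read_state(); R=Ro.from_rotvec(s['orientation']); p=np.array(s['tool_pos'])
    T=Ro.from_euler('z',yaw)*Ro.from_euler('x',np.pi)
    print('slide',(R.inv().apply(np.array([x,y,z])-p)*1000).round(1),'dr',(R.inv()*T).as_rotvec().round(4))
E
python3 -c "
from h import *
go(.52,.03,.43,.008)"
```

```text
slide [ 485.2 -410.5  -25.5] dr [-1.600e-03  2.000e-04  4.218e-01]
```

Call:
servo_tool(increments=[{"slide":[25,-20,-25],"dr":[0,0,0.02],"jaw":0},{"slide":[60,-50,-25],"dr":[0,0,0.06],"jaw":0},{"slide":[95,-80,-25],"dr":[0,0,0.1],"jaw":0},{"slide":[130,-110,-25],"dr":[0,0,0.14],"jaw":0},{"slide":[165,-140,-25],"dr":[0,0,0.18],"jaw":0},{"slide":[200,-170,-25],"dr":[0,0,0.22],"jaw":0},{"slide":[235,-200,-25],"dr":[0,0,0.26],"jaw":0},{"slide":[270,-230,-25],"dr":[0,0,0.3],"jaw":0},{"slide":[305,-260,-25],"dr":[0,0,0.34],"jaw":0},{"slide":[340,-290,-25],"dr":[0,0,0.38],"jaw":0},{"slide":[375,-320,-25],"dr":[0,0,0.42],"jaw":0},{"slide":[410,-350,-25],"dr":[0,0,0.42],"jaw":0},{"slide":[445,-380,-25],"dr":[0,0,0.42],"jaw":0},{"slide":[475,-400,-25],"dr":[0,0,0.42],"jaw":0},{"slide":[485,-410,-25],"dr":[0,0,0.42],"jaw":0},{"slide":[485,-410,-25],"dr":[0,0,0.42],"jaw":0},{"slide":[485,-410,-25],"dr":[0,0,0.42],"jaw":0},{"slide":[485,-410,-25],"dr":[0,0,0.42],"jaw":0}])

```text
t: 1.9
tool_pos: [0.5197, 0.0281, 0.4296]
orientation: [3.141, 0.013, -0.001]
force: [-0.4, -0.1, 0.5]
opening: 0.0932
gripper_force: 0.0
```

```bash
python3 - <<'E'
from h import *
st(); im,_=shot('wrist','w0'); shot('top','t1')
E
```

```text
{'t': 1.9, 'q': [-0.0443, -0.0952, 1.6713, -0.0005, 1.5659, 1.5181], 'tool_pos': [0.5197, 0.0281, 0.4296], 'orientation': [3.1411, 0.0131, -0.0006], 'force': [-0.433, -0.1348, 0.503], 'wrist_torque': [-0.0123, 0.0414, 0.005], 'opening': 0.0932, 'gripper_force': 0.0}
```

View pics/w0.png

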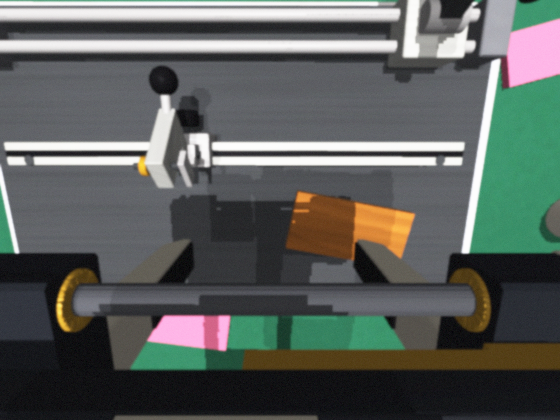

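The wrist view shows the knob at (164,80), the leaf from (165,110) to (162,185), the saddle at (200,150), the fence along rows 142–165, and the specimen centred near (350,226). Now I fit the fence line, the knob sphere and the leaf.

```bash
python3 - <<'E'
from h import *
im,W=cloud('w0'); Z=W[...,2]
fm=np.zeros(Z.shape,bool); fm[125:180,10:130]=1; fm[125:180,225:460]=1
f=fm&(Z>.117)&(Z<.130)
# front & back edge per column
F=[];B=[]
for u in range(0,560):
    v=np.where(f[:,u])[0]
    if len(v)>4: F.append(W[v.max(),u]); B.append(W[v.min(),u])
for n,A in(('front',F),('back',B)):
    A=np.array(A); k=np.polyfit(A[:,1],A[:,0],1); r=A[:,0]-np.polyval(k,A[:,1]); g=abs(r)<.003; k=np.polyfit(A[g,1],A[g,0],1); print(n,k.round(4),r[g].std().round(4),np.median(A[:,2]).round(4),'y',A[:,1].min().round(4),A[:,1].max().round(4))
# knob
from scipy.optimize import least_squares
v,u=np.mgrid[:420,:560]
m=(np.hypot(u-164,v-80)<13)&(Z>.14)
P=W[m]; s=least_squares(lambda c:np.linalg.norm(P-c,axis=1)-.010,P.mean(0)-[0,0,.005],loss='soft_l1',f_scale=.001); print('knob',m.sum(),s.x.round(4),np.sqrt(np.mean(s.fun**2)).round(4))
# leaf & saddle
m=np.zeros_like(fm);m[100:192,135:215]=1
m&=(Z>.15)
for lo in (.15,.16,.17,.18,.19,.20,.21):
    q=W[m&(Z>=lo)&(Z<lo+.01)]
    if len(q)>5: print(lo,len(q),'x',np.percentile(q[:,0],[2,98]).round(4),'y',np.percentile(q[:,1],[2,98]).round(4))
for tag in('t0','t1'):
  i2,V=cloud(tag); r=i2.astype(int); q=V[(V[...,2]>.148)&(V[...,2]<.157)&(abs(V[...,1]-.1)<.04)&(V[...,0]>.53)&(V[...,0]<.62)]; print(tag,'saddle',len(q),q.min(0).round(4),q.max(0).round(4))
hsv=cv2.cvtColor(im,cv2.COLOR_RGB2HSV)
m=((hsv[...,0]<18)&(hsv[...,1]>110)&(hsv[...,2]>70)&(Z>.105)&(Z<.118)&(W[...,0]<.545)&(W[...,0]>.44)&(v<262))
r=cv2.minAreaRect((W[m][:,:2]*1000).astype(np.float32)); print(m.sum(),W[m][:,2].mean(),r,cv2.boxPoints(r).round(1).tolist())
E
```

```text
front [-0.0081  0.5626] 0.0001 0.1249 y -0.1437 0.2723
back [-0.0082  0.5816] 0.0001 0.1249 y -0.1403 0.2688
knob 514 [0.6247 0.1068 0.1781] 0.0006
0.15 249 x [0.5634 0.5853] y [0.0913 0.1006]
0.16 93 x [0.576  0.5972] y [0.1   0.101]
0.17 311 x [0.5722 0.6116] y [0.1    0.1108]
0.18 482 x [0.5581 0.6094] y [0.0869 0.1118]
0.19 864 x [0.5516 0.5914] y [0.0867 0.123 ]
0.2 947 x [0.5586 0.5814] y [0.0868 0.1189]
0.21 120 x [0.5676 0.5715] y [0.0872 0.1116]
t0 saddle 24 [0.562  0.0925 0.1489] [0.58   0.1184 0.1569]Traceback (most recent call last):
  File "<stdin>", line 24, in <module>
    return umr_minimum(a, axis, None, out, keepdims, initial, where)
ValueError: zero-size array to reduction operation minimum which has no identity
```

Call:
servo_tool(increments=[{"slide":[30,-22,0],"dr":[0,0,0],"jaw":0.5},{"slide":[65,-50,0],"dr":[0,0,0],"jaw":0.5},{"slide":[95,-70,10],"dr":[0,0,0],"jaw":0.5},{"slide":[105,-79,30],"dr":[0,0,0],"jaw":0.5},{"slide":[105,-79,50],"dr":[0,0,0],"jaw":0.5},{"slide":[105,-79,55],"dr":[0,0,0],"jaw":0.5},{"slide":[105,-79,55],"dr":[0,0,0],"jaw":0.5},{"slide":[105,-79,55],"dr":[0,0,0],"jaw":0.5}])

```text
t: 2.8
tool_pos: [0.6244, 0.1087, 0.3761]
orientation: [-3.141, -0.014, -0.002]
force: [-0.2, -0.1, 0.6]
opening: 0.0468
gripper_force: 0.0
```

```bash
python3 - <<'E'
from h import *
st(); go(.6247,.1068,.345,.0081)
E
```

```text
{'t': 2.8, 'q': [0.0915, 0.2338, 1.4245, -0.0, 1.4819, 1.6535], 'tool_pos': [0.6244, 0.1087, 0.3761], 'orientation': [-3.1415, -0.0139, -0.0023], 'force': [-0.2139, -0.1387, 0.5649], 'wrist_torque': [0.0598, -0.0303, -0.0622], 'opening': 0.0468, 'gripper_force': 0.0}
slide [ 0.3  1.9 31.1] dr [-0.0001 -0.0015  0.0007]
```

Call:
servo_tool(increments=[{"slide":[0.3,1.9,12],"dr":[0,-0.0015,0],"jaw":0.5},{"slide":[0.3,1.9,26],"dr":[0,-0.0015,0],"jaw":0.5},{"slide":[0.3,1.9,31],"dr":[0,-0.0015,0],"jaw":0.5},{"slide":[0.3,1.9,31],"dr":[0,-0.0015,0],"jaw":0.6},{"slide":[0.3,1.9,31],"dr":[0,-0.0015,0],"jaw":0.7},{"slide":[0.3,1.9,31],"dr":[0,-0.0015,0],"jaw":0.75},{"slide":[0.3,1.9,31],"dr":[0,-0.0015,0],"jaw":0.78},{"slide":[0.3,1.9,31],"dr":[0,-0.0015,0],"jaw":0.82},{"slide":[0.3,1.9,31],"dr":[0,-0.0015,0],"jaw":0.9},{"slide":[0.3,1.9,31],"dr":[0,-0.0015,0],"jaw":0.9}], force=12)

```text
t: 3.8
tool_pos: [0.6249, 0.1071, 0.3442]
orientation: [3.141, 0.015, -0.001]
force: [0.7, -3.5, 0.7]
opening: 0.0193
gripper_force: 12.0
```

```bash
python3 - <<'E'
from h import *
s=st()
for f in np.arange(2.62,0.29,-.13): print(round(f,2),np.round([1000*.0607*(np.cos(2.62)-np.cos(f)),-1000*.0607*(np.sin(f)-np.sin(2.62))],1))
E
```

```text
{'t': 3.8, 'q': [0.0891, 0.2548, 1.4589, -0.0005, 1.4285, 1.6505], 'tool_pos': [0.6249, 0.1071, 0.3442], 'orientation': [3.141, 0.0148, -0.0007], 'force': [0.7392, -3.5125, 0.7095], 'wrist_torque': [-0.6682, -0.1747, -0.0283], 'opening': 0.0193, 'gripper_force': 12.0001}
2.62 [ 0. -0.]
2.49 [-4.4 -6.6]
2.36 [ -9.5 -12.5]
2.23 [-15.5 -17.7]
2.1 [-22.  -22.2]
1.97 [-29.  -25.7]
1.84 [-36.5 -28.3]
1.71 [-44.2 -29.9]
1.58 [-52.1 -30.5]
1.45 [-59.9 -30. ]
1.32 [-67.7 -28.6]
1.19 [-75.2 -26.1]
1.06 [-82.3 -22.7]
0.93 [-88.9 -18.4]
0.8 [-94.9 -13.3]
0.67 [-100.2   -7.4]
0.54 [-104.7   -1. ]
0.41 [-108.3    6. ]
```

Call:
servo_tool(increments=[{"slide":[-2,0.5,-3.3],"dr":[0,0,0],"jaw":0.9},{"slide":[-4.4,0.5,-6.6],"dr":[0,0,0],"jaw":0.9},{"slide":[-9.5,0.5,-12.5],"dr":[0,0,0],"jaw":0.9},{"slide":[-15.5,0.5,-17.7],"dr":[0,0,0],"jaw":0.9},{"slide":[-22,0.5,-22.2],"dr":[0,0,0],"jaw":0.9},{"slide":[-29,0.5,-25.7],"dr":[0,0,0],"jaw":0.9},{"slide":[-36.5,0.5,-28.3],"dr":[0,0,0],"jaw":0.9},{"slide":[-44.2,0.5,-29.9],"dr":[0,0,0],"jaw":0.9},{"slide":[-52,0.5,-30.5],"dr":[0,0,0],"jaw":0.9},{"slide":[-52,0.5,-30.5],"dr":[0,0,0],"jaw":0.9},{"slide":[-52,0.5,-30.5],"dr":[0,0,0],"jaw":0.9}])

```text
t: 4.9
tool_pos: [0.5724, 0.1065, 0.3748]
orientation: [-3.141, -0.016, 0.002]
force: [0.4, -1.3, 5.5]
opening: 0.0192
gripper_force: 12.0
```

Call:
servo_tool(increments=[{"slide":[-4,0.2,0.1],"dr":[0,0,0],"jaw":0.9},{"slide":[-7.8,0.2,0.5],"dr":[0,0,0],"jaw":0.9},{"slide":[-15.6,0.2,1.9],"dr":[0,0,0],"jaw":0.9},{"slide":[-23.1,0.2,4.4],"dr":[0,0,0],"jaw":0.9},{"slide":[-30.2,0.2,7.8],"dr":[0,0,0],"jaw":0.9},{"slide":[-36.8,0.2,12.1],"dr":[0,0,0],"jaw":0.9},{"slide":[-42.8,0.2,17.2],"dr":[0,0,0],"jaw":0.9},{"slide":[-48.1,0.2,23.1],"dr":[0,0,0],"jaw":0.9},{"slide":[-52.6,0.2,29.5],"dr":[0,0,0],"jaw":0.9},{"slide":[-56.2,0.2,36.5],"dr":[0,0,0],"jaw":0.9},{"slide":[-57.6,0.2,39.9],"dr":[0,0,0],"jaw":0.9},{"slide":[-57.6,0.2,39.9],"dr":[0,0,0],"jaw":0.9}])

```text
t: 6.1
tool_pos: [0.5146, 0.1059, 0.3333]
orientation: [-3.141, -0.016, 0.005]
force: [-1.0, 1.6, 0.7]
opening: 0.0189
gripper_force: 12.0
```

Call:
servo_tool(increments=[{"slide":[-0.5,0,1.5],"dr":[0,0,0],"jaw":0.9},{"slide":[-0.9,0,2.9],"dr":[0,0,0],"jaw":0.9},{"slide":[-0.9,0,2.9],"dr":[0,0,0],"jaw":0.9}])

```text
t: 6.4
tool_pos: [0.5139, 0.1059, 0.3314]
orientation: [-3.141, -0.016, 0.004]
force: [-4.1, 1.2, 0.5]
opening: 0.019
gripper_force: 12.0
```

Call:
servo_tool(increments=[{"slide":[0.3,0,1.5],"dr":[0,0,0],"jaw":0.9},{"slide":[0.3,0,2.5],"dr":[0,0,0],"jaw":0.9},{"slide":[0.3,0,2.5],"dr":[0,0,0],"jaw":0.9}])

```text
t: 6.7
tool_pos: [0.5142, 0.1059, 0.3294]
orientation: [-3.141, -0.016, 0.004]
force: [-7.5, 1.6, 5.1]
opening: 0.0194
gripper_force: 12.0
```

Call:
servo_tool(increments=[{"slide":[0,0,0],"dr":[0,0,0],"jaw":0.6},{"slide":[0,0,0],"dr":[0,0,0],"jaw":0.5},{"slide":[0,0,0],"dr":[0,0,0],"jaw":0.5},{"slide":[0,0,-30],"dr":[0,0,0],"jaw":0.4},{"slide":[0,10,-70],"dr":[0,0,0],"jaw":0.2},{"slide":[0,40,-95],"dr":[0,0,0],"jaw":0.14},{"slide":[-10,80,-100],"dr":[0,0,0],"jaw":0.14},{"slide":[-30,120,-100],"dr":[0,0,0],"jaw":0.14},{"slide":[-60,145,-100],"dr":[0,0,0],"jaw":0.14},{"slide":[-78,151,-100],"dr":[0,0,0],"jaw":0.14},{"slide":[-78,151,-100],"dr":[0,0,0],"jaw":0.14},{"slide":[-78,151,-100],"dr":[0,0,0],"jaw":0.14},{"slide":[-78,151,-100],"dr":[0,0,0],"jaw":0.14}])

```text
t: 8.0
tool_pos: [0.4387, -0.0456, 0.4293]
orientation: [-3.141, -0.016, 0.001]
force: [0.7, 0.0, 0.3]
opening: 0.08
gripper_force: 0.0
```

```bash
cat >> h.py <<'E'
def spec(tag,vmax=262):
    im,W=cloud(tag); Z=W[...,2]; hsv=cv2.cvtColor(im,cv2.COLOR_RGB2HSV); v,u=np.mgrid[:420,:560]
    m=((hsv[...,0]<18)&(hsv[...,1]>110)&(hsv[...,2]>70)&(Z>.105)&(Z<.118)&(W[...,0]<.6)&(W[...,0]>.40)&(v<vmax))
    r=cv2.minAreaRect((W[m][:,:2]*1000).astype(np.float32)); print('spec',m.sum(),np.round(r[0],1),np.round(r[1],1),round(r[2],2),cv2.boxPoints(r).round(1).tolist())
def knob(tag):
    from scipy.optimize import least_squares
    im,W=cloud(tag); m=(im.max(-1)<75)&(W[...,2]>.155)&(W[...,2]<.26)&(abs(W[...,1]-.106)<.02)&(W[...,0]>.48)&(W[...,0]<.66)
    P=W[m]; s=least_squares(lambda c:np.linalg.norm(P-c,axis=1)-.010,P.mean(0)-[0,0,.005],loss='soft_l1',f_scale=.001); k=s.x
    print('knob',m.sum(),k.round(4),np.sqrt(np.mean(s.fun**2)).round(4),'leaf',np.round(np.arctan2(k[2]-.148,.5718-k[0])-.30,3))
E
python3 - <<'E'
from h import *
st(); shot('wrist','w1'); shot('top','t2')
for t in('w1','t2'):
    for f in(spec,knob):
        try: f(t)
        except Exception as e: print(t,e)
go(.435,-.045,.289,.0081)
E
```

```text
{'t': 8.0, 'q': [-0.2199, -0.3211, 1.8667, -0.0001, 1.5968, 1.3405], 'tool_pos': [0.4387, -0.0456, 0.4293], 'orientation': [-3.1415, -0.0163, 0.0014], 'force': [0.6818, 0.0038, 0.3356], 'wrist_torque': [0.0387, -0.0334, -0.0365], 'opening': 0.08, 'gripper_force': 0.0}
spec 5804 [494.2 -49.6] [120.4  60.1] 79.55 [[453.70001220703125, -103.30000305175781], [512.7999877929688, -114.19999694824219], [534.7000122070312, 4.099999904632568], [475.5, 15.0]]
knob 639 [0.5134 0.1058 0.167 ] 0.0006 leaf 0.014
spec 32 [5.217e+02 4.000e-01] [ 9.6 23.4] 76.53 [[509.20001220703125, -1.5], [531.9000244140625, -7.0], [534.2000122070312, 2.4000000953674316], [511.3999938964844, 7.800000190734863]]
knob 50 [0.5137 0.1058 0.1667] 0.0017 leaf 0.011
slide [ -3.5  -0.5 140.1] dr [-0.0002  0.0017  0.0029]
```

View pics/w1.png

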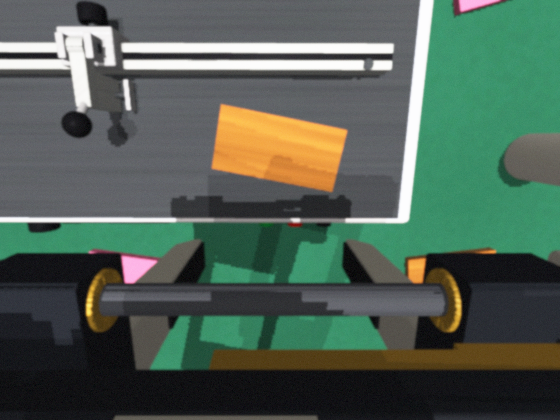

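The knob is at (76,124) and the leaf is down (angle about 0.01, pressed onto its hard stop). The specimen at (280,148) has not moved. Now I lower the open fingers behind its -x edge.

Call:
servo_tool(increments=[{"slide":[-3.5,-0.5,30],"dr":[0,0.0017,0.003],"jaw":0.14},{"slide":[-3.5,-0.5,70],"dr":[0,0.0017,0.003],"jaw":0.14},{"slide":[-3.5,-0.5,105],"dr":[0,0.0017,0.003],"jaw":0.14},{"slide":[-3.5,-0.5,130],"dr":[0,0.0017,0.003],"jaw":0.14},{"slide":[-3.5,-0.5,139],"dr":[0,0.0017,0.003],"jaw":0.14},{"slide":[-3.5,-0.5,139],"dr":[0,0.0017,0.003],"jaw":0.14},{"slide":[-3.5,-0.5,139],"dr":[0,0.0017,0.003],"jaw":0.14}])

```text
t: 8.8
tool_pos: [0.4351, -0.0455, 0.2915]
orientation: [3.141, 0.011, 0.003]
force: [0.0, 0.1, 0.8]
opening: 0.0803
gripper_force: 0.0
```

Call:
servo_tool(increments=[{"slide":[5,0,0],"dr":[0,0,0],"jaw":0.14},{"slide":[10,0,0],"dr":[0,0,0],"jaw":0.14},{"slide":[14,0,0],"dr":[0,0,0],"jaw":0.14},{"slide":[18,0,0],"dr":[0,0,0],"jaw":0.14},{"slide":[22,0,0],"dr":[0,0,0],"jaw":0.14},{"slide":[26,0,0],"dr":[0,0,0],"jaw":0.14},{"slide":[30,0,0],"dr":[0,0,0],"jaw":0.14},{"slide":[34,0,0],"dr":[0,0,0],"jaw":0.14},{"slide":[38,0,0],"dr":[0,0,0],"jaw":0.14},{"slide":[42,0,0],"dr":[0,0,0],"jaw":0.14},{"slide":[46,0,0],"dr":[0,0,0],"jaw":0.14},{"slide":[50,0,0],"dr":[0,0,0],"jaw":0.14},{"slide":[52,0,0],"dr":[0,0,0],"jaw":0.14},{"slide":[54,0,0],"dr":[0,0,0],"jaw":0.14},{"slide":[55,0,0],"dr":[0,0,0],"jaw":0.14},{"slide":[55,0,0],"dr":[0,0,0],"jaw":0.14}])

```text
t: 10.4
tool_pos: [0.4895, -0.0452, 0.2903]
orientation: [3.142, 0.011, 0.001]
force: [1.3, -1.0, 0.1]
opening: 0.0799
gripper_force: 0.0
```

```bash
python3 - <<'E'
from h import *
st(); shot('wrist','w2'); spec('w2',300); go(.495,-.045,.289,.0081)
E
```

```text
{'t': 10.4, 'q': [-0.1965, -0.079, 1.9149, 0.0001, 1.3052, 1.3675], 'tool_pos': [0.4895, -0.0452, 0.2903], 'orientation': [3.1416, 0.0107, 0.0008], 'force': [1.301, -1.0028, 0.1213], 'wrist_torque': [0.0183, 0.0397, 0.0044], 'opening': 0.0799, 'gripper_force': 0.0005}
spec 25744 [529.4 -44.5] [ 59.9 120.7] 0.39 [[499.0, 15.699999809265137], [499.79998779296875, -105.0], [559.7000122070312, -104.5999984741211], [558.9000244140625, 16.100000381469727]]
slide [ 5.6 -0.2  1.3] dr [ 0.     -0.0007 -0.0013]
```

View pics/w2.png

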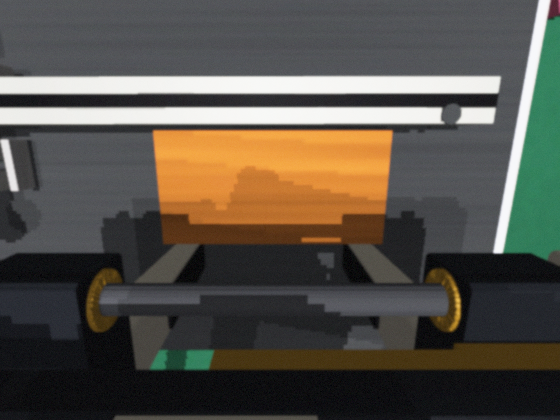

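The specimen is square, between (155,130) and (390,130), with about 3.6 mm left to the fence. I creep in.

Call:
servo_tool(increments=[{"slide":[1,0,0],"dr":[0,0,0],"jaw":0.14},{"slide":[2,0,0],"dr":[0,0,0],"jaw":0.14},{"slide":[2.8,0,0],"dr":[0,0,0],"jaw":0.14},{"slide":[2.8,0,0],"dr":[0,0,0],"jaw":0.14}])

```text
t: 10.85
tool_pos: [0.4922, -0.0452, 0.2903]
orientation: [3.142, 0.011, 0.0]
force: [-1.2, 0.0, 1.3]
opening: 0.0797
gripper_force: 0.6
```

Call:
servo_tool(increments=[{"slide":[0.4,0,0],"dr":[0,0,0],"jaw":0.14},{"slide":[0.8,0,0],"dr":[0,0,0],"jaw":0.14},{"slide":[0.8,0,0],"dr":[0,0,0],"jaw":0.14}])

```text
t: 11.15
tool_pos: [0.4927, -0.0452, 0.2902]
orientation: [3.142, 0.011, -0.002]
force: [-5.5, -0.1, 3.9]
opening: 0.0797
gripper_force: 2.6
```

Call:
servo_tool(increments=[{"slide":[-3,0,0],"dr":[0,0,0],"jaw":0.14},{"slide":[-10,0,0],"dr":[0,0,0],"jaw":0.14},{"slide":[-12,0,-20],"dr":[0,0,0],"jaw":0.14},{"slide":[-12,0,-45],"dr":[0,0,0],"jaw":0.3},{"slide":[0,20,-45],"dr":[0,0,0],"jaw":0.6},{"slide":[20,60,-45],"dr":[0,0,0],"jaw":1},{"slide":[40,85,-45],"dr":[0,0,0],"jaw":1},{"slide":[40,90,-45],"dr":[0,0,0],"jaw":1},{"slide":[40,90,-45],"dr":[0,0,0],"jaw":1},{"slide":[40,90,-45],"dr":[0,0,0],"jaw":1}])

```text
t: 12.15
tool_pos: [0.5329, -0.1342, 0.335]
orientation: [-3.141, -0.011, 0.001]
force: [0.4, 0.7, -0.8]
opening: 0.0289
gripper_force: 0.0
```

```bash
python3 - <<'E'
from h import *
st(); shot('wrist','w3'); spec('w3',330); go(.533,-.135,.289,.0081)
E
```

```text
{'t': 12.15, 'q': [-0.3402, 0.0382, 1.7143, 0.0005, 1.3897, 1.2237], 'tool_pos': [0.5329, -0.1342, 0.335], 'orientation': [-3.1409, -0.0107, 0.0007], 'force': [0.3627, 0.6833, -0.7696], 'wrist_torque': [0.0175, 0.0051, -0.0106], 'opening': 0.0289, 'gripper_force': 0.0}
spec 10215 [531.3 -44.1] [ 57.3 121.2] 0.39 [[502.20001220703125, 16.299999237060547], [503.1000061035156, -104.9000015258789], [560.4000244140625, -104.5], [559.5999755859375, 16.700000762939453]]
slide [ 0.1  1.1 46.1] dr [-0.0005  0.0003 -0.0007]
```

View pics/w3.png

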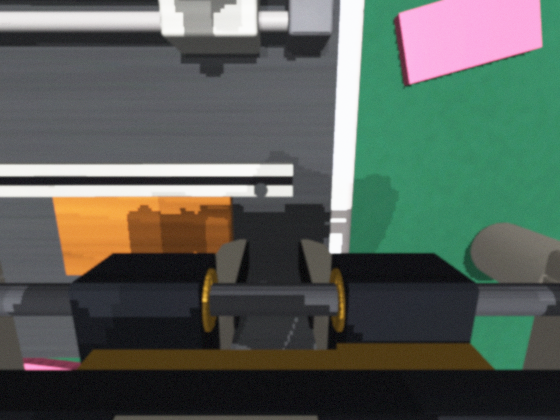

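The specimen lies along the fence (from (55,195) to (232,195)), with the fingers to the right of its end. I close the fingers, lower, and push left.

Call:
servo_tool(increments=[{"slide":[0,1,0],"dr":[0,0,0],"jaw":1},{"slide":[0,1,0],"dr":[0,0,0],"jaw":1},{"slide":[0,1,0],"dr":[0,0,0],"jaw":1},{"slide":[0,1,15],"dr":[0,0,0],"jaw":1},{"slide":[0,1,33],"dr":[0,0,0],"jaw":1},{"slide":[0,1,43],"dr":[0,0,0],"jaw":1},{"slide":[0,1,45],"dr":[0,0,0],"jaw":1},{"slide":[0,1,45],"dr":[0,0,0],"jaw":1}])

```text
t: 13.0
tool_pos: [0.5334, -0.1358, 0.2896]
orientation: [-3.141, -0.011, 0.002]
force: [0.3, -1.2, 0.9]
opening: 0.0005
gripper_force: 0.0
```

```bash
python3 - <<'E'
from h import *
st()
E
```

```text
{'t': 13.0, 'q': [-0.3425, 0.0827, 1.7543, 0.0001, 1.3057, 1.2214], 'tool_pos': [0.5334, -0.1358, 0.2896], 'orientation': [-3.1411, -0.0107, 0.0016], 'force': [0.3357, -1.2338, 0.9485], 'wrist_torque': [-0.0061, 0.0514, -0.039], 'opening': 0.0005, 'gripper_force': 0.0}
```

```bash
python3 - <<'E'
from h import *
for t in('w0','w1','w2'):
    im,W=cloud(t)
    if t=='w0': m=(W[...,2]>.175)&(W[...,2]<.22)&(abs(W[...,1]-.1)<.03)&(W[...,0]>.54)&(W[...,0]<.62)
    else: m=(W[...,2]>.105)&(W[...,2]<.150)&(W[...,1]>.07)&(W[...,1]<.12)&(W[...,0]>.52)&(W[...,0]<.558)
    P=W[m]; print(t,len(P),np.percentile(P[:,1],[0,.5,1,2,5,10]).round(4) if len(P) else '')
    for i in range(0,0): pass
    q=P[P[:,1]<np.percentile(P[:,1],8)] if len(P) else P
    print(q.min(0).round(4),q.max(0).round(4))
E
```

```text
w0 2896 [0.0864 0.0866 0.0867 0.0868 0.087  0.0891]
[0.5518 0.0864 0.1849] [0.5769 0.088  0.2119]
w1 1272 [0.0858 0.0861 0.0862 0.0863 0.0865 0.0869]
[0.5285 0.0858 0.105 ] [0.5542 0.0868 0.1167]
w2 1522 [0.0852 0.0854 0.0856 0.0857 0.086  0.0862]
[0.5289 0.0852 0.1052] [0.554  0.0861 0.1176]
```

Call:
servo_tool(increments=[{"slide":[0,-3,0],"dr":[0,0,0],"jaw":1},{"slide":[0,-7,0],"dr":[0,0,0],"jaw":1},{"slide":[0,-11,0],"dr":[0,0,0],"jaw":1},{"slide":[0,-15,0],"dr":[0,0,0],"jaw":1},{"slide":[0,-19,0],"dr":[0,0,0],"jaw":1},{"slide":[0,-23,0],"dr":[0,0,0],"jaw":1},{"slide":[0.1,-27,0],"dr":[0,0,0],"jaw":1},{"slide":[0.1,-31,0],"dr":[0,0,0],"jaw":1},{"slide":[0.1,-35,0],"dr":[0,0,0],"jaw":1},{"slide":[0.2,-39,0],"dr":[0,0,0],"jaw":1},{"slide":[0.2,-43,0],"dr":[0,0,0],"jaw":1},{"slide":[0.3,-47,0],"dr":[0,0,0],"jaw":1},{"slide":[0.3,-51,0],"dr":[0,0,0],"jaw":1},{"slide":[0.3,-55,0],"dr":[0,0,0],"jaw":1},{"slide":[0.4,-59,0],"dr":[0,0,0],"jaw":1},{"slide":[0.4,-63,0],"dr":[0,0,0],"jaw":1},{"slide":[0.5,-67,0],"dr":[0,0,0],"jaw":1},{"slide":[0.5,-70,0],"dr":[0,0,0],"jaw":1},{"slide":[0.5,-72,0],"dr":[0,0,0],"jaw":1},{"slide":[0.5,-72,0],"dr":[0,0,0],"jaw":1}])

```text
t: 15.0
tool_pos: [0.5335, -0.0636, 0.2903]
orientation: [3.141, 0.011, -0.0]
force: [-2.2, -3.8, 3.8]
opening: 0.0007
gripper_force: 2.5
```

```bash
python3 - <<'E'
from h import *
st(); shot('wrist','w4'); spec('w4',330); shot('top','t4'); spec('t4',420)
E
```

```text
{'t': 15.0, 'q': [-0.2141, 0.0465, 1.7907, -0.0001, 1.3044, 1.3497], 'tool_pos': [0.5335, -0.0636, 0.2903], 'orientation': [3.1415, 0.0111, -0.0002], 'force': [-2.2156, -3.8453, 3.8269], 'wrist_torque': [-0.5347, 0.4344, 0.0114], 'opening': 0.0007, 'gripper_force': 2.4725}
spec 11367 [539.2   9.4] [ 39.6 120.9] 0.36 [[519.0, 69.69999694824219], [519.7999877929688, -51.20000076293945], [559.4000244140625, -50.900001525878906], [558.7000122070312, 70.0]]
spec 367 [531.3  11. ] [ 57.5 111.1] 0.45 [[502.1000061035156, 66.30000305175781], [503.0, -44.79999923706055], [560.5, -44.400001525878906], [559.5999755859375, 66.80000305175781]]
```

View pics/w4.png

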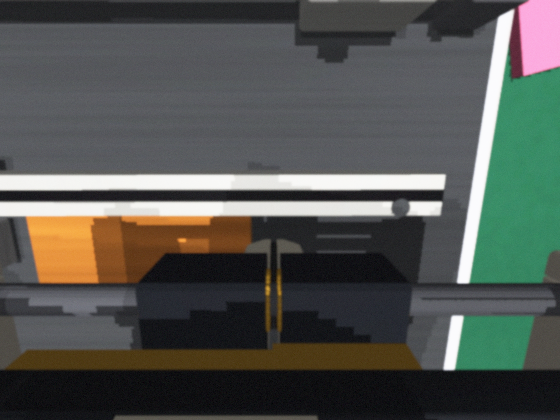

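Specimen: right end at (250,215), left end at (30,220), about 16 mm from the pad, still along the fence. I continue 12 mm, then creep.

Call:
servo_tool(increments=[{"slide":[-0.2,-2,-0.5],"dr":[0,0,0],"jaw":1},{"slide":[-0.2,-4,-1],"dr":[0,0,0],"jaw":1},{"slide":[-0.2,-6,-1],"dr":[0,0,0],"jaw":1},{"slide":[-0.2,-8,-1],"dr":[0,0,0],"jaw":1},{"slide":[-0.2,-10,-1],"dr":[0,0,0],"jaw":1},{"slide":[-0.2,-11,-1],"dr":[0,0,0],"jaw":1},{"slide":[-0.2,-12,-1],"dr":[0,0,0],"jaw":1}])

```text
t: 15.8
tool_pos: [0.5333, -0.0518, 0.2912]
orientation: [-3.142, -0.011, -0.0]
force: [-0.6, -1.4, -0.2]
opening: 0.0005
gripper_force: 0.4
```

Call:
servo_tool(increments=[{"slide":[0,-0.5,0],"dr":[0,0,0],"jaw":1},{"slide":[0,-1,0],"dr":[0,0,0],"jaw":1}])

```text
t: 16.0
tool_pos: [0.5333, -0.0509, 0.2913]
orientation: [-3.142, -0.011, -0.0]
force: [-0.8, -2.0, 0.7]
opening: 0.0005
gripper_force: 0.4
```

Call:
servo_tool(increments=[{"slide":[0,-0.4,0],"dr":[0,0,0],"jaw":1},{"slide":[0,-0.8,0],"dr":[0,0,0],"jaw":1}])

```text
t: 16.2
tool_pos: [0.5333, -0.0501, 0.2912]
orientation: [3.142, 0.011, 0.0]
force: [0.2, -1.2, -0.5]
opening: 0.0004
gripper_force: 0.4
```

Call:
servo_tool(increments=[{"slide":[0,-0.4,0],"dr":[0,0,0],"jaw":1},{"slide":[0,-0.8,0],"dr":[0,0,0],"jaw":1}])

```text
t: 16.4
tool_pos: [0.5332, -0.0493, 0.2912]
orientation: [-3.142, -0.011, -0.0]
force: [0.8, -0.8, -0.5]
opening: 0.0004
gripper_force: 0.4
```

Call:
servo_tool(increments=[{"slide":[0,-0.3,0],"dr":[0,0,0],"jaw":1},{"slide":[0,-0.6,0],"dr":[0,0,0],"jaw":1}])

```text
t: 16.6
tool_pos: [0.5333, -0.0487, 0.2913]
orientation: [3.142, 0.011, 0.0]
force: [-0.5, -2.5, -0.1]
opening: 0.0006
gripper_force: 0.4
```

Call:
servo_tool(increments=[{"slide":[0,-0.2,0],"dr":[0,0,0],"jaw":1},{"slide":[0,-0.4,0],"dr":[0,0,0],"jaw":1}])

```text
t: 16.8
tool_pos: [0.5333, -0.0483, 0.2912]
orientation: [3.142, 0.011, 0.0]
force: [0.6, -2.0, 0.0]
opening: 0.0006
gripper_force: 0.4
```

Call:
servo_tool(increments=[{"slide":[0,-0.2,0],"dr":[0,0,0],"jaw":1},{"slide":[0,-0.4,0],"dr":[0,0,0],"jaw":1}])

```text
t: 17.0
tool_pos: [0.5333, -0.0479, 0.2913]
orientation: [-3.142, -0.011, -0.0]
force: [-0.1, -1.5, 1.0]
opening: 0.0004
gripper_force: 0.4
```

Call:
servo_tool(increments=[{"slide":[0,-0.2,0],"dr":[0,0,0],"jaw":1},{"slide":[0,-0.4,0],"dr":[0,0,0],"jaw":1}])

```text
t: 17.2
tool_pos: [0.5332, -0.0475, 0.2912]
orientation: [-3.142, -0.011, -0.0]
force: [0.4, -1.6, 1.0]
opening: 0.0006
gripper_force: 0.4
```

Call:
servo_tool(increments=[{"slide":[0,-0.2,0],"dr":[0,0,0],"jaw":1},{"slide":[0,-0.4,0],"dr":[0,0,0],"jaw":1}])

```text
t: 17.4
tool_pos: [0.5332, -0.0471, 0.2912]
orientation: [-3.142, -0.011, -0.0]
force: [-0.0, -2.1, 0.7]
opening: 0.0009
gripper_force: 0.4
```

Call:
servo_tool(increments=[{"slide":[0,-0.2,0],"dr":[0,0,0],"jaw":1},{"slide":[0,-0.3,0],"dr":[0,0,0],"jaw":1}])

```text
t: 17.6
tool_pos: [0.5332, -0.0468, 0.2913]
orientation: [-3.142, -0.011, -0.0]
force: [0.5, -1.0, -0.4]
opening: 0.0004
gripper_force: 0.4
```

```bash
python3 - <<'E'
from h import *
st(); shot('wrist','w5'); im,W=cloud('w5'); spec('w5',330)
shot('scene','s5'); im,W=cloud('s5'); 
p=camera_params('scene'); uv,_=cv2.projectPoints(np.array([[.54,.087,.11]]),np.array(p['rvec'],float),np.array(p['tvec'],float),np.array([[p['fx'],0,p['cx']],[0,p['fy'],p['cy']],[0,0,1]]),None); u,v=uv.ravel().astype(int); print(u,v)
cv2.imwrite('pics/s5c.png',cv2.resize(im[max(v-50,0):v+40,u-60:u+60,::-1],None,fx=6,fy=6,interpolation=cv2.INTER_CUBIC))
E
```

```text
{'t': 17.6, 'q': [-0.1833, 0.0401, 1.7955, 0.0001, 1.3058, 1.3807], 'tool_pos': [0.5332, -0.0468, 0.2913], 'orientation': [-3.1416, -0.0107, -0.0004], 'force': [0.4611, -0.9604, -0.4478], 'wrist_torque': [-0.1794, 0.0504, 0.0427], 'opening': 0.0004, 'gripper_force': 0.4426}
spec 11300 [539.2  27. ] [ 40.  123.9] 1.12 [[517.9000244140625, 88.5], [520.4000244140625, -35.29999923706055], [560.4000244140625, -34.5], [557.9000244140625, 89.30000305175781]]
295 225
```

View pics/s5c.png

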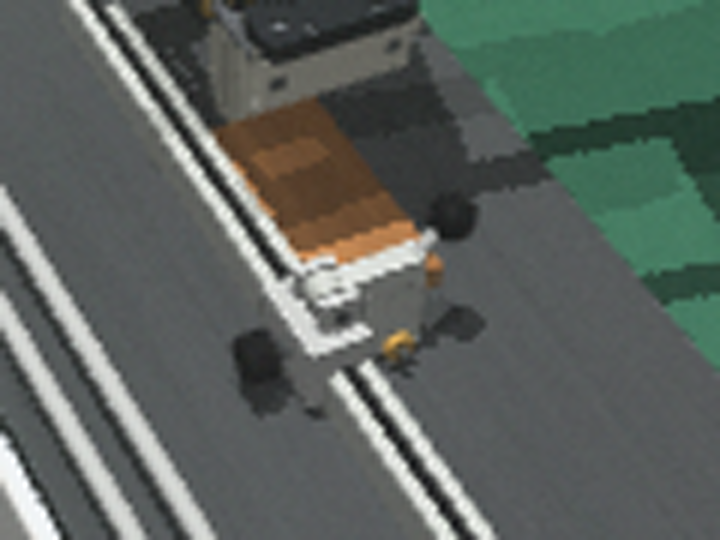

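The crop shows the specimen's left end nearly behind the leaf blade, at (370,245). Less than 1–2 mm is left.

Call:
servo_tool(increments=[{"slide":[0,-0.2,0],"dr":[0,0,0],"jaw":1},{"slide":[0,-0.4,0],"dr":[0,0,0],"jaw":1}])

```text
t: 17.9
tool_pos: [0.5332, -0.0464, 0.2912]
orientation: [-3.142, -0.011, -0.0]
force: [0.2, -0.1, -0.4]
opening: 0.0002
gripper_force: 0.4
```

Call:
servo_tool(increments=[{"slide":[0,-0.2,0],"dr":[0,0,0],"jaw":1},{"slide":[0,-0.3,0],"dr":[0,0,0],"jaw":1}])

```text
t: 18.1
tool_pos: [0.5332, -0.0461, 0.2913]
orientation: [-3.142, -0.011, -0.0]
force: [0.2, -1.8, 0.5]
opening: 0.0004
gripper_force: 0.4
```

Call:
servo_tool(increments=[{"slide":[0,-0.2,0],"dr":[0,0,0],"jaw":1},{"slide":[0,-0.4,0],"dr":[0,0,0],"jaw":1}])

```text
t: 18.3
tool_pos: [0.5332, -0.0457, 0.2912]
orientation: [-3.142, -0.011, -0.0]
force: [0.0, -0.7, 0.3]
opening: 0.0004
gripper_force: 0.4
```

Call:
servo_tool(increments=[{"slide":[0,-0.2,0],"dr":[0,0,0],"jaw":1},{"slide":[0,-0.3,0],"dr":[0,0,0],"jaw":1}])

```text
t: 18.5
tool_pos: [0.5333, -0.0454, 0.2912]
orientation: [-3.142, -0.011, -0.0]
force: [0.1, -0.3, 0.1]
opening: 0.0
gripper_force: 0.4
```

Call:
servo_tool(increments=[{"slide":[0,-0.2,0],"dr":[0,0,0],"jaw":1},{"slide":[0,-0.4,0],"dr":[0,0,0],"jaw":1}])

```text
t: 18.7
tool_pos: [0.5332, -0.0451, 0.2913]
orientation: [3.141, 0.011, 0.0]
force: [-0.2, -2.1, -0.3]
opening: 0.0004
gripper_force: 1.0
```

Call:
servo_tool(increments=[{"slide":[0,-0.2,0],"dr":[0,0,0],"jaw":1},{"slide":[0,-0.4,0],"dr":[0,0,0],"jaw":1}])

```text
t: 18.9
tool_pos: [0.5333, -0.0448, 0.2913]
orientation: [3.141, 0.011, 0.001]
force: [0.0, -3.9, 0.9]
opening: 0.0005
gripper_force: 1.6
```

Contact with the pad is felt. Bring it to about 6 N and hold.

Call:
servo_tool(increments=[{"slide":[0,-0.15,0],"dr":[0,0,0],"jaw":1},{"slide":[0,-0.3,0],"dr":[0,0,0],"jaw":1},{"slide":[0,-0.3,0],"dr":[0,0,0],"jaw":1}])

```text
t: 19.2
tool_pos: [0.5332, -0.0447, 0.2913]
orientation: [3.141, 0.01, 0.001]
force: [0.5, -3.9, -0.4]
opening: 0.0006
gripper_force: 2.1
```

Call:
servo_tool(increments=[{"slide":[0,-0.1,0],"dr":[0,0,0],"jaw":1},{"slide":[0,-0.2,0],"dr":[0,0,0],"jaw":1},{"slide":[0,-0.2,0],"dr":[0,0,0],"jaw":1}])

```text
t: 19.5
tool_pos: [0.5333, -0.0446, 0.2914]
orientation: [3.141, 0.01, 0.001]
force: [0.3, -6.2, 0.1]
opening: 0.0001
gripper_force: 2.3
```

```bash
python3 - <<'E'
from h import *
F=[]
for i in range(6):
    read_camera('top'); F.append(read_state()['force'])
print(np.mean(F,0).round(2),np.std(F,0).round(2)); st()
E
```

```text
[-0.2  -6.15  0.33] [0.41 0.34 0.68]
{'t': 19.8, 'q': [-0.1788, 0.0394, 1.796, -0.0009, 1.3056, 1.3856], 'tool_pos': [0.5333, -0.0445, 0.2914], 'orientation': [3.1406, 0.0104, 0.0006], 'force': [0.3949, -6.0401, 0.5003], 'wrist_torque': [-1.0672, 0.1007, -0.0317], 'opening': 0.0007, 'gripper_force': 2.2654}
```

Call:
servo_tool(increments=[{"slide":[0,-0.06,0],"dr":[0,0,0],"jaw":1},{"slide":[0,-0.06,0],"dr":[0,0,0],"jaw":1},{"slide":[0,-0.06,0],"dr":[0,0,0],"jaw":1},{"slide":[0,-0.06,0],"dr":[0,0,0],"jaw":1},{"slide":[0,-0.06,0],"dr":[0,0,0],"jaw":1},{"slide":[0,-0.06,0],"dr":[0,0,0],"jaw":1},{"slide":[0,-0.06,0],"dr":[0,0,0],"jaw":1},{"slide":[0,-0.06,0],"dr":[0,0,0],"jaw":1},{"slide":[0,-0.06,0],"dr":[0,0,0],"jaw":1},{"slide":[0,-0.06,0],"dr":[0,0,0],"jaw":1},{"slide":[0,-0.06,0],"dr":[0,0,0],"jaw":1},{"slide":[0,-0.06,0],"dr":[0,0,0],"jaw":1}])

```text
t: 21.0
tool_pos: [0.5333, -0.0445, 0.2914]
orientation: [3.141, 0.01, 0.001]
force: [-0.3, -6.0, -0.2]
opening: 0.0002
gripper_force: 2.3
```

```bash
python3 - <<'E'
from h import *
st()
im,W=cloud('w5')
E
```

```text
{'t': 21.0, 'q': [-0.1788, 0.0394, 1.796, -0.001, 1.3056, 1.3857], 'tool_pos': [0.5333, -0.0445, 0.2914], 'orientation': [3.1405, 0.0103, 0.0006], 'force': [-0.3425, -5.9523, -0.1603], 'wrist_torque': [-1.0852, 0.1267, 0.0298], 'opening': 0.0002, 'gripper_force': 2.3345}
```

Held for over 1.5 s at 6 N. I back off straight to the right, rise, and check squareness.

Call:
servo_tool(increments=[{"slide":[0,1,0],"dr":[0,0,0],"jaw":1},{"slide":[0,5,0],"dr":[0,0,0],"jaw":1},{"slide":[0,15,0],"dr":[0,0,0],"jaw":1},{"slide":[0,18,-20],"dr":[0,0,0],"jaw":1},{"slide":[0,10,-60],"dr":[0,0,0],"jaw":0.6},{"slide":[-30,-20,-100],"dr":[0,0,0],"jaw":0.5},{"slide":[-60,-50,-135],"dr":[0,0,0],"jaw":0.5},{"slide":[-83,-70,-139],"dr":[0,0,0],"jaw":0.5},{"slide":[-83,-75,-139],"dr":[0,0,0],"jaw":0.5},{"slide":[-83,-75,-139],"dr":[0,0,0],"jaw":0.5},{"slide":[-83,-75,-139],"dr":[0,0,0],"jaw":0.5}])

```text
t: 22.1
tool_pos: [0.45, 0.0299, 0.4295]
orientation: [3.141, 0.011, -0.001]
force: [-0.7, 0.5, 0.4]
opening: 0.0458
gripper_force: 0.0
```

```bash
cat >> h.py <<'E'
def edge(tag,z=.112):
    "-x long edge of the specimen, from colour and pixel rays onto plane z"
    q=np.load(tag+'.npz'); im=q['im']; fx,fy,cx,cy=q['k']; im_,W=cloud(tag); hsv=cv2.cvtColor(im,cv2.COLOR_RGB2HSV)
    m=(hsv[...,0]<18)&(hsv[...,1]>110)&(hsv[...,2]>60)&(W[...,2]>.105)&(W[...,2]<.118)&(W[...,0]>.45)&(W[...,0]<.6)
    C=-q['R'].T@q['t']; E=[]
    for u in range(560):
        v=np.where(m[:,u])[0]
        if len(v)>10:
            for s,vv in((0,v.max()+.5),(1,v.min()-.5)):
                d=np.array([(u-cx)/fx,(vv-cy)/fy,1])@q['R']; p=C+d*(z-C[2])/d[2]; E.append([s,*p])
    E=np.array(E)
    for s in(0,1):
        A=E[E[:,0]==s][4:-4]; k=np.polyfit(A[:,2],A[:,1],1); r=A[:,1]-np.polyval(k,A[:,2]); g=abs(r)<2*r.std(); k=np.polyfit(A[g,2],A[g,1],1); print(['-x','+x'][s],'edge slope,x0',k.round(4),len(A),'rms',r.std().round(5),'y',E[:,2].min().round(4),E[:,2].max().round(4))
E
python3 - <<'E'
from h import *
st(); shot('wrist','w6'); spec('w6',420); edge('w6'); edge('w1'); knob('w6'); go(.5135,.1058,.40,.0081)
E
```

```text
{'t': 22.1, 'q': [-0.0473, -0.2922, 1.8433, -0.0002, 1.5911, 1.5166], 'tool_pos': [0.45, 0.0299, 0.4295], 'orientation': [3.1414, 0.0108, -0.001], 'force': [-0.7232, 0.5329, 0.3975], 'wrist_torque': [0.0505, 0.0258, -0.0059], 'opening': 0.0458, 'gripper_force': 0.0}
spec 7708 [532.1  27.1] [ 60.3 121.4] 0.41 [[501.5, 87.5999984741211], [502.3999938964844, -33.79999923706055], [562.7000122070312, -33.29999923706055], [561.7999877929688, 88.0999984741211]]
-x edge slope,x0 [-0.0148  0.5021] 122 rms 0.00027 y -0.0338 0.0872
+x edge slope,x0 [-0.0067  0.5628] 122 rms 0.0 y -0.0338 0.0872
-x edge slope,x0 [0.1794 0.4726] 123 rms 0.00418 y -0.1116 0.0135
+x edge slope,x0 [0.1836 0.5338] 123 rms 0.00375 y -0.1116 0.0135
knob 547 [0.5134 0.1058 0.1669] 0.0005 leaf 0.013
slide [ 64.  -75.7  29.1] dr [ 0.0001  0.0015 -0.0018]
```

View pics/w6.png

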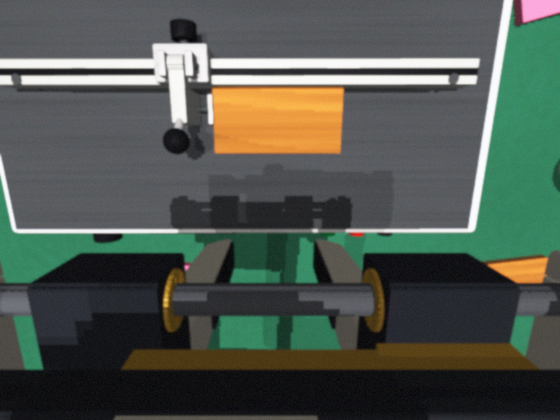

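The specimen spans (213,88)–(343,153) against the fence, with its left end at the pad at x≈212 px and the leaf down. I check the angle at subpixel level.

```bash
python3 - <<'E'
from h import *
def sub(tag,ch,u0,u1,v0,v1,z,lab,rev=False):
    q=np.load(tag+'.npz'); im=q['im'].astype(float); fx,fy,cx,cy=q['k']; C=-q['R'].T@q['t']; A=[]
    I=im[...,0]-im[...,2] if ch=='rb' else im.mean(-1)
    for u in range(u0,u1):
        c=I[v0:v1,u]; hi,lo=c[:3].mean(),c[-3:].mean(); h=(hi+lo)/2
        k=np.where((c[:-1]-h)*(c[1:]-h)<=0)[0]
        if len(k)==0 or abs(hi-lo)<25: continue
        k=k[0]; v=v0+k+(c[k]-h)/(c[k]-c[k+1]+1e-9)
        d=np.array([(u-cx)/fx,(v-cy)/fy,1])@q['R']; p=C+d*(z-C[2])/d[2]; A.append(p)
    A=np.array(A); k=np.polyfit(A[:,1],A[:,0],1); r=A[:,0]-np.polyval(k,A[:,1]); g=abs(r)<2*r.std()+1e-6; k=np.polyfit(A[g,1],A[g,0],1); print(lab,len(A),k.round(4),'rms mm',(r[g].std()*1e3).round(2),'x at y=-.03,.08',np.polyval(k,[-.03,.08]).round(4))
sub('w6','rb',218,340,146,160,.112,'spec -x edge')
sub('w6','g',220,470,76,88,.124,'fence front (right part)')
sub('w6','g',350,470,76,88,.124,'fence front beyond specimen')
sub('w6','g',30,150,76,88,.124,'fence front left')
im=np.load('w6.npz')['im']; print(im[140:160,[220,250,280,310,338],0].T); print(im[78:94,[220,250,280,310,338],0].T)
E
```

```text
spec -x edge 122 [-0.0076  0.5021] rms mm 0.03 x at y=-.03,.08 [0.5023 0.5015]
fence front (right part) 250 [-0.0069  0.5621] rms mm 0.06 x at y=-.03,.08 [0.5623 0.5615]
fence front beyond specimen 120 [-0.0088  0.5619] rms mm 0.06 x at y=-.03,.08 [0.5622 0.5612]
fence front left 120 [-0.0066  0.5619] rms mm 0.01 x at y=-.03,.08 [0.5621 0.5614]
[[225 228 227 230 229 230 233 234 234 235 235 233 212 168 113  94  95  90
   90  88]
 [238 237 235 231 229 230 229 231 232 233 233 229 211 164 108  91  91  92
   90  91]
 [238 239 239 240 240 238 235 233 230 230 229 228 210 160 110  94  90  94
   91  90]
 [236 239 238 237 238 237 236 236 236 232 229 226 205 160 113  94  89  90
   92  91]
 [235 238 237 236 234 230 231 232 230 227 221 221 205 167 119  90  85  86
   93  91]]
[[250 251 250 251 249 237 182 116 124 152 199 234 243 245 245 246]
 [250 251 250 251 249 238 180 118 127 165 206 235 242 243 244 244]
 [250 251 250 250 249 237 181 113 122 166 214 242 247 245 243 242]
 [250 250 250 249 248 236 173 113 120 161 214 243 248 248 247 245]
 [250 250 249 249 248 236 178 112 120 158 211 241 247 248 247 244]]
```

Square and flush: the -x edge is 60.0 mm from the fence, parallel within 1 mrad. Now flip the stop up.

Call:
servo_tool(increments=[{"slide":[20,-25,0],"dr":[0,0.0015,-0.002],"jaw":0.5},{"slide":[45,-55,0],"dr":[0,0.0015,-0.002],"jaw":0.5},{"slide":[62,-73,10],"dr":[0,0.0015,-0.002],"jaw":0.5},{"slide":[64,-75.7,30],"dr":[0,0.0015,-0.002],"jaw":0.5},{"slide":[64,-75.7,45],"dr":[0,0.0015,-0.002],"jaw":0.5},{"slide":[64,-75.7,45],"dr":[0,0.0015,-0.002],"jaw":0.5},{"slide":[64,-75.7,45],"dr":[0,0.0015,-0.002],"jaw":0.5},{"slide":[64,-75.7,45],"dr":[0,0.0015,-0.002],"jaw":0.5}])

```text
t: 22.95
tool_pos: [0.5134, 0.1059, 0.3862]
orientation: [-3.141, -0.012, -0.005]
force: [0.1, -1.1, 0.6]
opening: 0.0467
gripper_force: 0.0
```

```bash
python3 - <<'E'
from h import *
st(); go(.5134,.1058,.334,.0081)
E
```

```text
{'t': 22.95, 'q': [0.1057, -0.0677, 1.7243, -0.0002, 1.4821, 1.6687], 'tool_pos': [0.5134, 0.1059, 0.3862], 'orientation': [-3.1415, -0.0124, -0.0045], 'force': [0.1111, -1.0841, 0.6302], 'wrist_torque': [0.0297, 0.0053, -0.021], 'opening': 0.0467, 'gripper_force': 0.0}
slide [-0.1  0.1 52.2] dr [-0.0001 -0.0029 -0.0002]
```

Call:
servo_tool(increments=[{"slide":[0,0.1,15],"dr":[0,-0.002,0],"jaw":0.5},{"slide":[0,0.1,35],"dr":[0,-0.002,0],"jaw":0.5},{"slide":[0,0.1,49],"dr":[0,-0.002,0],"jaw":0.5},{"slide":[0,0.1,52],"dr":[0,-0.002,0],"jaw":0.5},{"slide":[0,0.1,52],"dr":[0,-0.002,0],"jaw":0.6},{"slide":[0,0.1,52],"dr":[0,-0.002,0],"jaw":0.7},{"slide":[0,0.1,52],"dr":[0,-0.002,0],"jaw":0.75},{"slide":[0,0.1,52],"dr":[0,-0.002,0],"jaw":0.78},{"slide":[0,0.1,52],"dr":[0,-0.002,0],"jaw":0.82},{"slide":[0,0.1,52],"dr":[0,-0.002,0],"jaw":0.9},{"slide":[0,0.1,52],"dr":[0,-0.002,0],"jaw":0.9}], force=12)

```text
t: 24.05
tool_pos: [0.5135, 0.1062, 0.3339]
orientation: [3.141, 0.013, 0.001]
force: [0.5, -4.1, 4.0]
opening: 0.0189
gripper_force: 12.0
```

```bash
python3 - <<'E'
from h import *
st()
for f in list(np.arange(.31,2.9,.13)): print(round(f,2),np.round([1000*.0607*(np.cos(.31)-np.cos(f)),-1000*.0607*(np.sin(f)-np.sin(.31))],1))
E
```

```text
{'t': 24.05, 'q': [0.1063, -0.0299, 1.7847, -0.0006, 1.386, 1.6687], 'tool_pos': [0.5135, 0.1062, 0.3339], 'orientation': [3.1411, 0.0134, 0.0013], 'force': [0.54, -4.0696, 4.025], 'wrist_torque': [-0.5749, 0.0146, 0.0341], 'opening': 0.0189, 'gripper_force': 12.0003}
0.31 [ 0. -0.]
0.44 [ 2.9 -7.3]
0.57 [  6.7 -14.2]
0.7 [ 11.4 -20.6]
0.83 [ 16.8 -26.3]
0.96 [ 23.  -31.2]
1.09 [ 29.7 -35.3]
1.22 [ 36.9 -38.5]
1.35 [ 44.5 -40.7]
1.48 [ 52.3 -41.9]
1.61 [ 60.2 -42.1]
1.74 [ 68.  -41.3]
1.87 [ 75.7 -39.5]
2.0 [ 83.1 -36.7]
2.13 [ 90.  -32.9]
2.26 [ 96.4 -28.3]
2.39 [102.2 -22.9]
2.52 [107.2 -16.8]
2.65 [111.3 -10.1]
2.78 [114.6  -3. ]
```

Call:
servo_tool(increments=[{"slide":[1,0,-3],"dr":[0,0,0],"jaw":0.9},{"slide":[2.9,0,-7.3],"dr":[0,0,0],"jaw":0.9},{"slide":[6.7,0,-14.2],"dr":[0,0,0],"jaw":0.9},{"slide":[11.4,0.1,-20.6],"dr":[0,0,0],"jaw":0.9},{"slide":[16.8,0.3,-26.3],"dr":[0,0,0],"jaw":0.9},{"slide":[23,0.3,-31.2],"dr":[0,0,0],"jaw":0.9},{"slide":[29.7,0.3,-35.3],"dr":[0,0,0],"jaw":0.9},{"slide":[36.9,0.3,-38.5],"dr":[0,0,0],"jaw":0.9},{"slide":[44.5,0.3,-40.7],"dr":[0,0,0],"jaw":0.9},{"slide":[52.3,0.3,-41.9],"dr":[0,0,0],"jaw":0.9},{"slide":[60.2,0.3,-42.1],"dr":[0,0,0],"jaw":0.9},{"slide":[60.2,0.3,-42.1],"dr":[0,0,0],"jaw":0.9}])

```text
t: 25.25
tool_pos: [0.5747, 0.1066, 0.376]
orientation: [-3.141, -0.013, -0.003]
force: [-0.9, -4.8, 6.5]
opening: 0.0189
gripper_force: 12.0
```

Call:
servo_tool(increments=[{"slide":[4,0,0.2],"dr":[0,0,0],"jaw":0.9},{"slide":[7.8,0,0.8],"dr":[0,0,0],"jaw":0.9},{"slide":[15.5,0,2.6],"dr":[0,0,0],"jaw":0.9},{"slide":[22.9,0,5.4],"dr":[0,0,0],"jaw":0.9},{"slide":[29.8,0,9.2],"dr":[0,0,0],"jaw":0.9},{"slide":[36.2,0,13.8],"dr":[0,0,0],"jaw":0.9},{"slide":[42,0,19.2],"dr":[0,0,0],"jaw":0.9},{"slide":[47,0,25.3],"dr":[0,0,0],"jaw":0.9},{"slide":[51.1,0,32],"dr":[0,0,0],"jaw":0.9},{"slide":[54.4,0,39.1],"dr":[0,0,0],"jaw":0.9},{"slide":[54.4,0,39.1],"dr":[0,0,0],"jaw":0.9}])

```text
t: 26.35
tool_pos: [0.6294, 0.107, 0.3364]
orientation: [-3.141, -0.013, -0.007]
force: [6.5, -3.6, 2.9]
opening: 0.0189
gripper_force: 12.0
```

Call:
servo_tool(increments=[{"slide":[0.8,0,2.5],"dr":[0,0,0],"jaw":0.9},{"slide":[1.3,0,5],"dr":[0,0,0],"jaw":0.9},{"slide":[1.6,0,7],"dr":[0,0,0],"jaw":0.9},{"slide":[1.6,0,7],"dr":[0,0,0],"jaw":0.9}])

```text
t: 26.75
tool_pos: [0.631, 0.107, 0.3302]
orientation: [-3.141, -0.013, -0.008]
force: [7.0, -3.1, 1.9]
opening: 0.0192
gripper_force: 12.0
```

Call:
servo_tool(increments=[{"slide":[0,0,1],"dr":[0,0,0],"jaw":0.9},{"slide":[0,0,1.5],"dr":[0,0,0],"jaw":0.9},{"slide":[0,0,1.5],"dr":[0,0,0],"jaw":0.9}])

```text
t: 27.05
tool_pos: [0.6311, 0.107, 0.329]
orientation: [-3.141, -0.013, -0.009]
force: [8.1, -3.4, 3.3]
opening: 0.0191
gripper_force: 12.0
```

Call:
servo_tool(increments=[{"slide":[-0.4,0,1],"dr":[0,0,0],"jaw":0.9},{"slide":[-0.4,0,2],"dr":[0,0,0],"jaw":0.9},{"slide":[-0.4,0,2],"dr":[0,0,0],"jaw":0.9}])

```text
t: 27.35
tool_pos: [0.631, 0.107, 0.3273]
orientation: [-3.141, -0.013, -0.011]
force: [8.4, -3.8, 2.8]
opening: 0.0191
gripper_force: 12.0
```

```bash
python3 - <<'E'
from h import *
st(); shot('top','t7'); knob('t7')
E
```

```text
{'t': 27.35, 'q': [0.0879, 0.2788, 1.4619, -0.0002, 1.3939, 1.6504], 'tool_pos': [0.631, 0.107, 0.3273], 'orientation': [-3.1411, -0.0132, -0.011], 'force': [8.4371, -3.7907, 2.842], 'wrist_torque': [-0.5707, -1.4715, -0.0208], 'opening': 0.0191, 'gripper_force': 12.0002}
knob 176 [0.5985 0.105  0.2214] 0.0268 leaf 1.62
```

Call:
servo_tool(increments=[{"slide":[-0.4,0,0],"dr":[0,0,0],"jaw":0.7},{"slide":[-0.4,0,0],"dr":[0,0,0],"jaw":0.5},{"slide":[-0.4,0,0],"dr":[0,0,0],"jaw":0.5},{"slide":[0,0,-30],"dr":[0,0,0],"jaw":0.5},{"slide":[-20,0,-70],"dr":[0,0,0],"jaw":0.6},{"slide":[-60,20,-95],"dr":[0,0,0],"jaw":0.8},{"slide":[-95,50,-100],"dr":[0,0,0],"jaw":1},{"slide":[-110,77,-100],"dr":[0,0,0],"jaw":1},{"slide":[-110,77,-100],"dr":[0,0,0],"jaw":1},{"slide":[-110,77,-100],"dr":[0,0,0],"jaw":1},{"slide":[-110,77,-100],"dr":[0,0,0],"jaw":1}])

```text
t: 28.5
tool_pos: [0.5201, 0.0298, 0.4254]
orientation: [-3.141, -0.014, 0.001]
force: [-1.1, 0.6, 0.8]
opening: 0.0007
gripper_force: 0.0
```

```bash
python3 - <<'E'
from h import *
st(); shot('wrist','w7'); spec('w7',262); knob('w7'); shot('top','t8'); knob('t8')
E
```

```text
{'t': 28.5, 'q': [-0.0414, -0.0923, 1.6762, 0.0006, 1.5584, 1.5202], 'tool_pos': [0.5201, 0.0298, 0.4254], 'orientation': [-3.141, -0.0144, 0.0011], 'force': [-1.096, 0.6457, 0.7514], 'wrist_torque': [-0.0131, 0.0359, -0.0075], 'opening': 0.0007, 'gripper_force': 0.0}
spec 6493 [531.1  26.5] [ 58.3 120.3] 0.47 [[501.3999938964844, 86.4000015258789], [502.3999938964844, -33.900001525878906], [560.7000122070312, -33.400001525878906], [559.7999877929688, 86.9000015258789]]
knob 692 [0.629  0.1067 0.1669] 0.0105 leaf 2.523h.py:25: RuntimeWarning: Mean of empty slice.
  P=W[m]; s=least_squares(lambda c:np.linalg.norm(P-c,axis=1)-.010,P.mean(0)-[0,0,.005],loss='soft_l1',f_scale=.001); k=s.x
  ret = um.true_divide(
Traceback (most recent call last):
  File "h.py", line 25, in knob
    P=W[m]; s=least_squares(lambda c:np.linalg.norm(P-c,axis=1)-.010,P.mean(0)-[0,0,.005],loss='soft_l1',f_scale=.001); k=s.x
              ~~~~~~~~~~~~~^^^^^^^^^^^^^^^^^^^^^^^^^^^^^^^^^^^^^^^^^^^^^^^^^^^^^^^^^^^^^^^^^^^^^^^^^^^^^^^^^^^^^^^^^^^
ValueError: Initial guess is outside of provided bounds
```

The knob is at about 2.52 rad, possibly short of the end. I press it down lightly from above with closed fingertips until it meets the hard stop.

Call:
servo_tool(increments=[{"slide":[30,-20,0],"dr":[0,0,0],"jaw":1},{"slide":[70,-50,0],"dr":[0,0,0],"jaw":1},{"slide":[105,-72,5],"dr":[0,0,0],"jaw":1},{"slide":[111,-77,20],"dr":[0,0,0],"jaw":1},{"slide":[111,-77,40],"dr":[0,0,0],"jaw":1},{"slide":[111,-77,55],"dr":[0,0,0],"jaw":1},{"slide":[111,-77,55],"dr":[0,0,0],"jaw":1},{"slide":[111,-77,55],"dr":[0,0,0],"jaw":1}])

```text
t: 29.4
tool_pos: [0.6298, 0.107, 0.3706]
orientation: [3.141, 0.014, -0.002]
force: [1.1, 0.7, -0.7]
opening: 0.0004
gripper_force: 0.0
```

Call:
servo_tool(increments=[{"slide":[0,0,2],"dr":[0,0,0],"jaw":1},{"slide":[0,0,4],"dr":[0,0,0],"jaw":1},{"slide":[0,0,6],"dr":[0,0,0],"jaw":1},{"slide":[0,0,6],"dr":[0,0,0],"jaw":1}])

```text
t: 29.8
tool_pos: [0.63, 0.107, 0.3648]
orientation: [-3.142, -0.013, 0.0]
force: [-0.3, 0.6, -0.4]
opening: 0.0004
gripper_force: 0.0
```

Call:
servo_tool(increments=[{"slide":[0,0,1],"dr":[0,0,0],"jaw":1},{"slide":[0,0,2],"dr":[0,0,0],"jaw":1},{"slide":[0,0,2],"dr":[0,0,0],"jaw":1}])

```text
t: 30.1
tool_pos: [0.63, 0.1071, 0.3625]
orientation: [3.142, 0.014, -0.001]
force: [0.6, 0.8, -0.6]
opening: 0.0006
gripper_force: 0.0
```

Call:
servo_tool(increments=[{"slide":[0,0,0.7],"dr":[0,0,0],"jaw":1},{"slide":[0,0,1.4],"dr":[0,0,0],"jaw":1},{"slide":[0,0,1.4],"dr":[0,0,0],"jaw":1}])

```text
t: 30.4
tool_pos: [0.6301, 0.1072, 0.3613]
orientation: [-3.142, -0.014, 0.0]
force: [0.7, -0.5, 0.2]
opening: 0.0007
gripper_force: 0.2
```

Call:
servo_tool(increments=[{"slide":[0,0,0.5],"dr":[0,0,0],"jaw":1},{"slide":[0,0,1],"dr":[0,0,0],"jaw":1},{"slide":[0,0,1],"dr":[0,0,0],"jaw":1}])

```text
t: 30.7
tool_pos: [0.6301, 0.1072, 0.3603]
orientation: [3.142, 0.014, -0.0]
force: [0.8, -0.2, 0.4]
opening: 0.0006
gripper_force: 0.2
```

Call:
servo_tool(increments=[{"slide":[0,0,0.5],"dr":[0,0,0],"jaw":1},{"slide":[0,0,1],"dr":[0,0,0],"jaw":1},{"slide":[0,0,1],"dr":[0,0,0],"jaw":1}])

```text
t: 31.0
tool_pos: [0.63, 0.1072, 0.3592]
orientation: [3.142, 0.014, -0.001]
force: [1.0, 0.0, -0.9]
opening: 0.0003
gripper_force: 0.2
```

Call:
servo_tool(increments=[{"slide":[0,0,0.5],"dr":[0,0,0],"jaw":1},{"slide":[0,0,1],"dr":[0,0,0],"jaw":1},{"slide":[0,0,1],"dr":[0,0,0],"jaw":1}])

```text
t: 31.3
tool_pos: [0.6301, 0.1072, 0.3586]
orientation: [-3.142, -0.014, -0.0]
force: [-1.1, 0.6, 2.6]
opening: 0.0005
gripper_force: 1.1
```

Call:
servo_tool(increments=[{"slide":[0,0,0.4],"dr":[0,0,0],"jaw":1},{"slide":[0,0,0.8],"dr":[0,0,0],"jaw":1},{"slide":[0,0,0.8],"dr":[0,0,0],"jaw":1}])

```text
t: 31.6
tool_pos: [0.6302, 0.1072, 0.3583]
orientation: [-3.142, -0.014, -0.001]
force: [-0.9, -0.2, 5.7]
opening: 0.0005
gripper_force: 2.8
```

Call:
servo_tool(increments=[{"slide":[0,0,0.3],"dr":[0,0,0],"jaw":1},{"slide":[0,0,0.5],"dr":[0,0,0],"jaw":1},{"slide":[0,0,0.5],"dr":[0,0,0],"jaw":1}])

```text
t: 31.9
tool_pos: [0.6302, 0.1072, 0.3582]
orientation: [-3.141, -0.014, -0.001]
force: [-2.1, -0.3, 8.3]
opening: 0.0006
gripper_force: 3.8
```

The hard stop is felt at knob top z 0.172, the expected full-up height. Retract and verify.

Call:
servo_tool(increments=[{"slide":[0,0,-20],"dr":[0,0,0],"jaw":1},{"slide":[-20,10,-50],"dr":[0,0,0],"jaw":1},{"slide":[-60,40,-70],"dr":[0,0,0],"jaw":1},{"slide":[-100,70,-72],"dr":[0,0,0],"jaw":1},{"slide":[-140,77,-72],"dr":[0,0,0],"jaw":1},{"slide":[-170,77,-72],"dr":[0,0,0],"jaw":1},{"slide":[-180,77,-72],"dr":[0,0,0],"jaw":1},{"slide":[-180,77,-72],"dr":[0,0,0],"jaw":1},{"slide":[-180,77,-72],"dr":[0,0,0],"jaw":1},{"slide":[-180,77,-72],"dr":[0,0,0],"jaw":1}])

```text
t: 32.9
tool_pos: [0.4517, 0.0287, 0.4289]
orientation: [-3.142, -0.014, 0.001]
force: [0.4, -0.5, 0.4]
opening: 0.0005
gripper_force: 0.0
```

```bash
python3 - <<'E'
from h import *
st(); shot('wrist','w8'); spec('w8',262); edge('w8'); knob('w8')
im,W=cloud('w8'); m=(W[...,2]>.16)&(W[...,0]>.615)&(W[...,0]<.65)&(abs(W[...,1]-.106)<.012); P=W[m]; print('knob top',len(P),P.mean(0).round(4),np.percentile(P[:,2],98).round(4))
E
```

```text
{'t': 32.9, 'q': [-0.0498, -0.2874, 1.8404, 0.0, 1.589, 1.5118], 'tool_pos': [0.4517, 0.0287, 0.4289], 'orientation': [-3.1415, -0.0144, 0.0006], 'force': [0.357, -0.5318, 0.3824], 'wrist_torque': [0.0395, 0.0224, -0.0498], 'opening': 0.0005, 'gripper_force': 0.0}
spec 3663 [532.2  26.6] [ 60.3 120.5] 0.35 [[501.6000061035156, 86.5999984741211], [502.3999938964844, -33.79999923706055], [562.7000122070312, -33.5], [561.9000244140625, 87.0]]
-x edge slope,x0 [-5.000e-04  5.022e-01] 122 rms 0.00028 y -0.0338 0.0868
+x edge slope,x0 [-0.0089  0.5628] 122 rms 8e-05 y -0.0338 0.0868
knob 59 [0.585  0.0956 0.1921] 0.0038 leaf 1.561<stdin>:3: RuntimeWarning: Mean of empty slice.
  ret = um.true_divide(
Traceback (most recent call last):
IndexError: index -1 is out of bounds for axis 0 with size 0
```

View pics/w8.png

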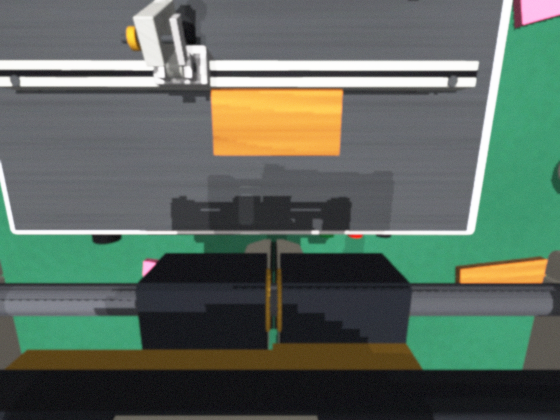

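The specimen spans (211,90)–(342,155), unmoved by eye. The leaf is up and back; the knob lies above the frame. I repeat the subpixel angle check before handing in.

```bash
cat >> h.py <<'E'
def sub(tag,u0,u1,v0,v1,z,lab,rb):
    q=np.load(tag+'.npz'); im=q['im'].astype(float); fx,fy,cx,cy=q['k']; C=-q['R'].T@q['t']; A=[]
    I=im[...,0]-im[...,2] if rb else im.mean(-1)
    for u in range(u0,u1):
        c=I[v0:v1,u]; h=(c[:3].mean()+c[-3:].mean())/2; k=np.where((c[:-1]-h)*(c[1:]-h)<=0)[0]
        if len(k)==0: continue
        k=k[0]; v=v0+k+(c[k]-h)/(c[k]-c[k+1]+1e-9); d=np.array([(u-cx)/fx,(v-cy)/fy,1])@q['R']; A.append(C+d*(z-C[2])/d[2])
    A=np.array(A); k=np.polyfit(A[:,1],A[:,0],1); r=A[:,0]-np.polyval(k,A[:,1]); g=abs(r)<2*r.std()+1e-6; k=np.polyfit(A[g,1],A[g,0],1); print(tag,lab,k.round(4),'x at y=-.03,.08',np.polyval(k,[-.03,.08]).round(4))
E
python3 - <<'E'
from h import *
for t,d in(('w6',0),('w8',2)):
    sub(t,218,338,146+d,160+d,.112,'spec',1); sub(t,220,470,76+d,88+d,.124,'fence',0)
    q=np.load(t+'.npz'); im=q['im'].astype(float); I=im[...,0]-im[...,2]; fx,fy,cx,cy=q['k']; C=-q['R'].T@q['t']
    for lab,(a,b) in dict(lead=(203,222),trail=(332,352)).items():
        L=[]
        for v in range(100,148):
            c=I[v,a:b]; h=(c[:3].mean()+c[-3:].mean())/2; k=np.where((c[:-1]-h)*(c[1:]-h)<=0)[0]
            if len(k): k=k[0]; u=a+k+(c[k]-h)/(c[k]-c[k+1]+1e-9); dd=np.array([(u-cx)/fx,(v-cy)/fy,1])@q['R']; L.append((C+dd*(.112-C[2])/dd[2])[1])
        print(t,lab,'end y',np.median(L).round(4))
E
```

```text
w6 spec [-0.0076  0.5021] x at y=-.03,.08 [0.5023 0.5015]
w6 fence [-0.0069  0.5621] x at y=-.03,.08 [0.5623 0.5615]
w6 lead end y 0.087
w6 trail end y -0.0338
w8 spec [-0.01    0.5019] x at y=-.03,.08 [0.5022 0.5011]
w8 fence [-0.0077  0.562 ] x at y=-.03,.08 [0.5622 0.5614]
w8 lead end y 0.0874
w8 trail end y -0.0339
```

```bash
python3 -c "
from plant import *
print(close_job())"
```

```text
the job is handed in; nothing more can be done
None
```

The job is handed in, at about 33 s of the 72 s allowed: I flipped the stop down, set the specimen square on the fence, held it against the pad at about 6 N for over a second, and flipped the stop back up to its hard stop; the last images show the specimen at its gauged place to within a few tenths of a millimetre.

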